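Close up and start the rice cooker with fingertip presses

TASK

The vegetables are in the rice cooker: start it with light fingertip presses, without gripping or lifting anything or shifting the cooker and the things around it. Push the tilted lid fully shut by its front lip, then press the round metal steam cap on top of the lid all the way down into its collar. With both closed, tap the small round program key at the left end of the panel, then press the wide cook key in the middle right down so that it stays in; leave the small round cancel key at the right end alone.

Things in the scene. Friction and masses are not known exactly. Their poses are not given: they have to be found in the camera images.
- cooker: White rice cooker, loose, 2.8 kg, key panel towards the robot. Origin under the centre of the round body, at table height; -x points out of its front, +y to the left seen from the robot. Body 210 mm across, rim 132 mm high, flat top of the shut lid 163 mm high. A chin 166 mm wide reaches 175 mm before the origin; its panel slopes down to the front by 0.24 rad and is 112 mm high at the keys.
- cooker_lid (a joint): Lid hinge, rad: 0 fully shut, grows as the lid tips up; starts between 0.30 and 0.60. A stiff hinge: the lid stays where it is left; about 2 N straight down near the front lip moves it, and it stops against the rim.
- lid_hinge (a point): Hinge line of the lid at the back of the cooker, 98 mm behind the origin and 135 mm high; the axis lies along the cooker's y. The lid swings up about it.
- lid_lip (a point): Top of the grey front lip of the lid (56 mm wide, sticks out 9 mm), 206 mm before the hinge; 148 mm high when shut. The lid is a white disc 213 mm across, 28 mm thick, with a rounded edge; its flat top begins 18 mm behind its edge and lies 15 mm higher than this point along the lid's normal.
- steam_cap (a joint): Steam cap, m pressed: 0 standing proud (start), 0.0065 seated at its stop. It slides along the lid's normal with friction, takes about 6 N to push and stays where it is left.
- cap_top (a point): Centre of the flat top of the steam cap, a slotted metal disc 57 mm across in a grey collar 72 mm across on the lid, 22 mm behind the middle of the lid. It stands 7.5 mm above the collar at the start and 1 mm above it when seated (lid shut: 175 mm, then 168.5 mm above the table).
- program_key (a joint): Program key, m pressed: 0 out, 0.0045 fully in; spring return, about 1.4 N to start and 4.7 N fully in.
- program_key_top (a point): Centre of the top of the program key: white, round, 22 mm across, at the left end of the panel (55 mm to the cooker's +y from the cook key). Stands 6.5 mm out of the panel's face; moves in along the panel's normal.
- cook_key (a joint): Cook key, m pressed: 0 out (start), 0.0045 fully in; about 4 N to push, stays in where it is left.
- cook_key_top (a point): Centre of the top of the cook key: white, oblong, 52 mm wide (along the cooker's y) and 22 mm deep, in the middle of the panel; stands 6.5 mm out of the panel's face, moves in along the panel's normal.
- cancel_key (a joint): Cancel key, m pressed: 0 out; spring return. Must not be pressed.
- cancel_key_top (a point): Centre of the top of the cancel key: white, round, 22 mm across, at the right end of the panel (55 mm to the cooker's -y from the cook key), like the program key.
- rice_cup: Bystander: frosted plastic measuring cup upside down, 85 mm across, 102 mm high, light (30 g), left of the cooker's front. Origin under its centre.
- spoon: Bystander: spoon with red handle, 190 mm long, 14 mm high, lying at the right of the cooker, long axis x. Origin under its middle.
- mug: Bystander: patterned mug, 78 mm across, 110 mm with handle, 90 mm high. Origin under its middle.
- tin: Bystander: food tin, 75 mm across, 58 mm high. Origin under its centre.
- onion: Bystander: red onion, about 67 mm across, 71 mm high. Origin under its centre.
- garlic: Bystander: garlic bulb, about 58 mm across, 59 mm high. Origin under its centre.

How it is judged:
By the outcome, as a careful person would: the job done as asked, in the order asked, and still so for the second after the job is handed in, with the robot touching nothing.
It also fails if it takes over 45 s, if anything falls off the work surface, if the arm or the gripper's body presses on something with over 40 N, if the wrist force passes 120 N, or if a joint passes its speed limit or range.

ROBOT

A 6-joint arm with a two-finger parallel gripper is mounted at the origin on a cart in front of the work surface, level with it; the furniture and walls round the work are solid. World frame = base frame: x ahead of the robot, y to its left, z up, the work surface at z = 0. Lengths are in mm, angles in rad, forces in N, time in s.
With the tool pointing down it reaches from about 400 to 825 mm from the base axis. Payload 7 kg.
Tool frame: the origin (TCP) lies on the centre line of the jaws, within the pads' length; the fingertips stand 22 mm ahead of it and the grasp point (between the pads) lies 3 mm ahead of it (manip.nose_length is the distance from the TCP to the fingertips, in mm); z points along the fingers, y is the line along which they close (so a half turn about z gives the same grasp; the last joint's range is limited). The gripper opens to 88 mm and grips with 3 to 60 N. Pads are 19 mm wide; open, the fingers measure 130 mm over their backs; the gripper's body (78 mm by 193 mm) begins 47 mm behind the grasp point.
Start: joints at [1.599, 0.359, 0.012, 0, -1.224, -0.288], TCP at [173.409, 652.323, 248.561] pointing down, gripper open.
Joint ranges: [-3.07, 3.07], [-1.43, 2.12], [-1.02, 1.25], [-3.03, 1.67], [-3.05, -0], [-3.03, 3.03]. Speed limits (rad/s): [2.39, 2.39, 3.01, 3.14, 3.14, 3.14].

INTERFACE

Orientations are given as a unit quaternion [x, y, z, w].
In Python, from bench import manip gives the robot as it stands.
- The arm moves only by the tool step_arm, never from a script. Its argument "rows" is a list that holds one entry, the list of rows, each a list of 7 numbers: the shift along the tool's x, y, z in cm, then the turn, a rotation vector about the tool's x, y, z in rad, then the opening, from 0 (shut) to 1 (fully open). A call has 1 to 12 rows; each row shifts and turns the commanded pose from where the row before left it, along the tool's axes as they then stand; what a row does not reach is not made up. A row lasts 1/12 s, in which the tool goes at most 41.7 mm and 7.16 degrees, less where a joint would pass 70% of its speed; a pose out of reach is approached as far as the arm can. A call with a gripper value outside its range is refused whole. The fingers move at their own pace and stop on an object; the grip force is fixed at half the most. Time passes only in rows, so rows that do not move let the fingers close. It gives the time, the measured TCP pose, the force, the opening and the grip force at its end, in the units of the state.
- manip.get_obs(): the state, without advancing time (a new reading comes with each control period).
- manip.capture(name): name is "scene" or "top"; returns the picture (384x512x3 uint8, blue, green, red); there is no depth.
- manip.camera_info(name): a dict with "fx", "fy", "cx", "cy" (pixels), "rvec" (rotation vector, rad) and "tvec" (3), from world to camera coordinates, as OpenCV has them. Camera axes: x right, y down, z forward; pixel columns grow to the right and rows downward; lengths in mm; the calibration is good to about 2 mm. A picture is of the moment at which its call begins. camera_info takes no time and is no camera call.
- manip.job_done(): hands the job in; it is judged then, once.
The state is a dict: "t": time; "q": joint angles; "qd": joint speeds; "joint_efforts": joint torques, N m; "position": TCP position; "tool_rot": TCP orientation; "ft_force": force on the tool from outside, world axes, zero at the start; "moment": the same for the moment, N m; "gripper_width": opening from 0.0 (shut) to 1.0 (fully open); "finger_force": force on a finger pad.
Only numpy, scipy, OpenCV 4.12 (cv2) and the standard library are available. Lean on these libraries where they do the work, as an engineer would, in place of code of your own. Each camera call takes 0.05 s, during which the arm holds its last target. There are 200 camera calls.

## Working session

There is one attempt and no reset: what is moved stays moved. The work goes in short steps, Python scripts to look and compute and a tool call to move; the robot and the scene stay as the last step left them, time stands still between calls to the robot, and variables do not carry over. Pictures are saved under pics/ and viewed, at most 10 in all, crops included, and the job is handed in when it is done.

Besides the shell and the picture viewer there is one more tool, called after "Emit:" as a command line: name --argument value ..., lists and objects as JSON in quotes. step_arm: Moves the arm, as the interface text tells. Its arguments: {"type":"object","properties":{"rows":{"type":"array","items":{"type":"array","items":{"type":"array","items":{"type":"number"}}}}},"required":["rows"]}

```bash
mkdir -p pics
python3 - <<'E'
from bench import manip
import cv2
for n in("scene","top"):
    im=manip.capture(n); cv2.imwrite(f"pics/{n}0.png",cv2.resize(im,None,fx=1.5625,fy=1.5625,interpolation=cv2.INTER_CUBIC)); cv2.imwrite(f"pics/raw_{n}.png",im)
    print(manip.camera_info(n))
o=manip.get_obs();print(o, manip.nose_length)
E
```

```text
{'fx': 424.56346604249285, 'fy': 424.56346604249285, 'cx': 258.2801786882731, 'cy': 195.0863475914694, 'rvec': array([ 2.04437741, -1.11754018,  0.53455903]), 'tvec': array([-387.69845567,  364.83993333, 1162.08038439])}
{'fx': 451.05275716257825, 'fy': 451.05275716257825, 'cx': 254.87250929989867, 'cy': 187.57050633604317, 'rvec': array([ 2.14157038, -2.19338378,  0.12412099]), 'tvec': array([ -69.20453374,  605.92439686, 1571.322592  ])}
{'t': 0.1, 'q': array([ 1.59912180e+00,  3.59305457e-01,  1.11603208e-02, -3.33037635e-04,
       -1.22412209e+00, -2.88119735e-01]), 'qd': array([ 0.00032944, -0.00321843,  0.00237197,  0.00072016, -0.00151422,
       -0.00124654]), 'joint_efforts': array([-1.37276671e-03, -5.84160662e+01,  2.93748003e+01,  7.01555461e+00,
        1.01865854e-02, -4.28666544e-05]), 'position': array([173.29370684, 651.94838548, 247.72257498]), 'tool_rot': array([ 9.91567598e-01, -1.29588320e-01, -3.87352552e-05,  7.50931414e-04]), 'ft_force': array([ 1.11236021, -0.04669305, -0.03206439]), 'moment': array([-0.03176084, -0.04954903, -0.00524084]), 'finger_force': 0.0, 'gripper_width': 1.0012510686809137} 22.0
```

View pics/scene0.png

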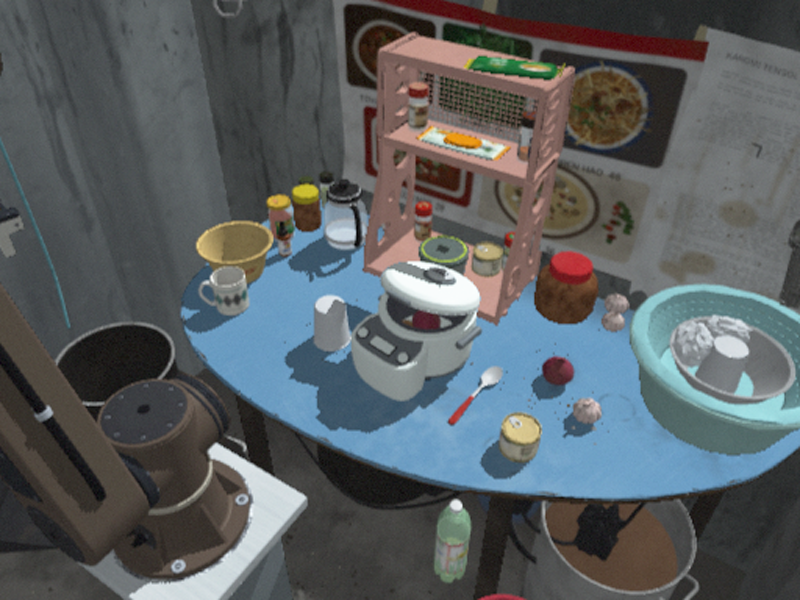

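View pics/top0.png

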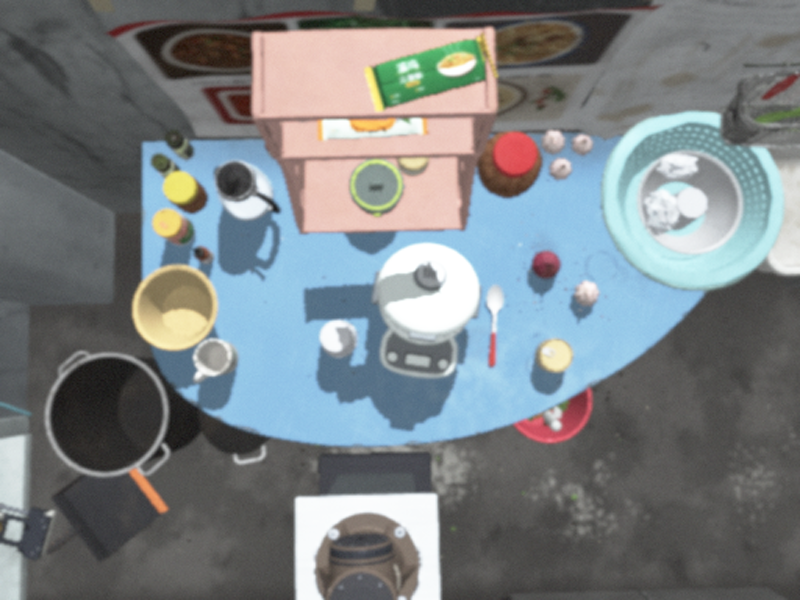

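The scene picture shows the cooker at about (420,330) with its lid tilted and the keys on the chin at about (385,340). In the top picture the lid is at (428,292) and the panel at (418,358). I'll enlarge both.

Run:
```python
import cv2,numpy as np
s=cv2.imread("pics/raw_scene.png")[160:260,220:320]; t=cv2.imread("pics/raw_top.png")[150:250,225:325]
f=lambda a:cv2.resize(a,(600,600),interpolation=cv2.INTER_CUBIC)
cv2.imwrite("pics/cs.png",f(s));cv2.imwrite("pics/ct.png",f(t))
```

```text
(no output)
```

View pics/cs.png

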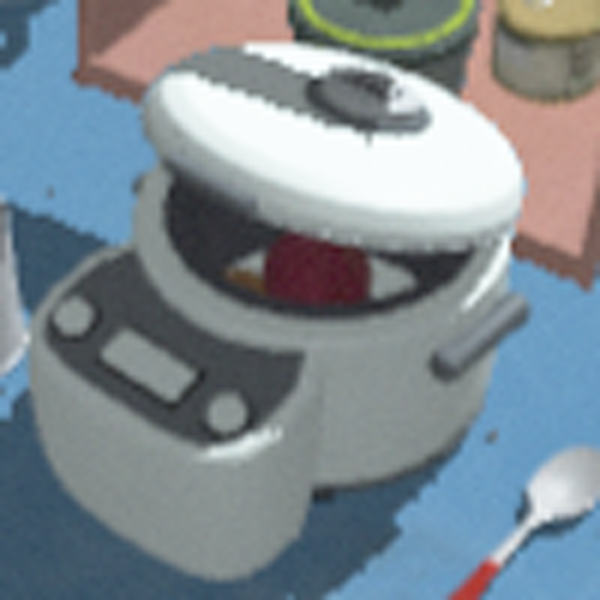

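View pics/ct.png

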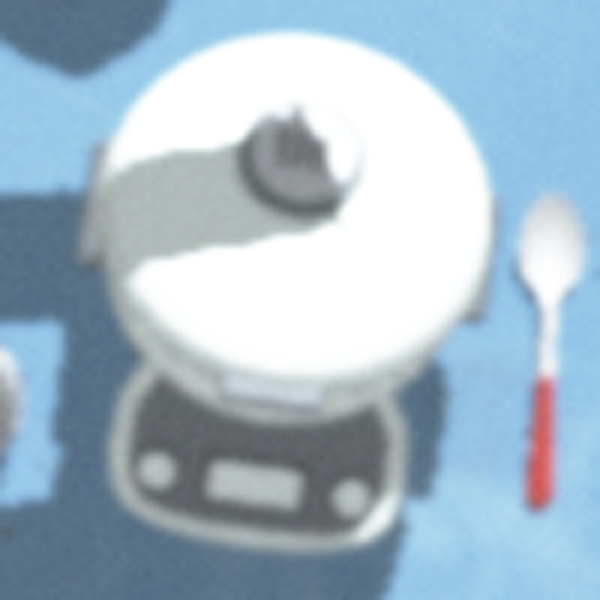

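In the scene crop I read the program, cook and cancel keys at (73,317), (150,366) and (228,412), and the cap at about (366,95). In the top crop they are at (156,471), (254,485) and (350,498), with the lip at (272,389) and the cap at about (302,158). I'll fit the cooker pose and lid angle to these.

```bash
cat > fit.py <<'E'
import cv2,numpy as np
from scipy.optimize import least_squares
from scipy.spatial.transform import Rotation as R
from bench import manip
CI={n:manip.camera_info(n) for n in("scene","top")}
def proj(n,P):
    c=CI[n];K=np.array([[c['fx'],0,c['cx']],[0,c['fy'],c['cy']],[0,0,1.]])
    return cv2.projectPoints(np.array(P,float).reshape(-1,1,3),c['rvec'],c['tvec'],K,None)[0][:,0]
def model(p):
    x,y,yaw,kx,lid=p
    T=lambda v:R.from_euler('z',yaw).apply(v)+[x,y,0]
    k=np.array([[kx,55,0],[kx,0,0],[kx,-55,0]])+[-6.5*np.sin(.24),0,112+6.5*np.cos(.24)]
    h=np.array([98,0,135.]);L=lambda v:h+R.from_euler('y',lid).apply(np.array(v)-h)
    l=np.array([L([-108,0,148]),L([22,0,175])])
    return T(k),T(l)
off={"scene":(220,160),"top":(225,150)}
def px(n,c): return (np.array(c,float)+.5)/6-.5+off[n]
if __name__=="__main__":
    S=px("scene",[(73,317),(150,366),(228,412),(366,95)]);Tp=px("top",[(156,471),(254,485),(350,498),(272,389),(302,158)])
    def res(p):
        k,l=model(p)
        return np.r_[(proj("scene",[*k,l[1]])-S).ravel(),(proj("top",[*k,*l])-Tp).ravel()]
    r=least_squares(res,[650,-50,0,-140,.4]);p=r.x
    print(p.round(3),res(p).reshape(-1,2).round(2));J=np.linalg.inv(r.jac.T@r.jac);print("sd",np.sqrt(np.diag(J))*.4)
    k,l=model(p);print(k.round(1),l.round(1));print("shut",model([*p[:4],0])[1].round(1))
    np.save("p.npy",p)
    print(manip.get_obs()['tool_rot'],R.from_quat(manip.get_obs()['tool_rot']).as_matrix().round(3))
E
python3 fit.py
```

```text
[ 5.98097e+02 -1.43426e+02 -1.47000e-01 -1.49753e+02  1.60000e-01] [[-0.25 -1.13]
 [-0.32 -1.45]
 [-0.02 -0.94]
 [ 0.57  0.11]
 [ 0.43  0.83]
 [ 0.47  0.52]
 [ 0.86  0.38]
 [-0.13  1.34]
 [-0.19 -1.09]]
sd [2.04240543 0.74137567 0.00583908 2.11101323 0.02723893]
[[ 456.5  -66.9  118.3]
 [ 448.4 -121.3  118.3]
 [ 440.4 -175.7  118.3]] [[ 495.9 -128.3  180.6]
 [ 627.1 -147.7  186.6]]
shut [[ 491.3 -127.6  148. ]
 [ 619.9 -146.6  175. ]]
[ 9.91567598e-01 -1.29588320e-01 -3.87352552e-05  7.50931414e-04] [[ 0.966 -0.257 -0.   ]
 [-0.257 -0.966 -0.001]
 [ 0.     0.001 -1.   ]]
```

The fitted lid angle of 0.16 is below the given range of 0.30 to 0.60. I'll refit with the lid's silhouette and small per-camera image shifts. In the scene crop the lid spans x 143 to 524 with its top at y 43, and the lip shows at about (220,195). In the top crop it spans x 105 to 493 with its top at y 32.

```bash
cat > fit2.py <<'E'
from fit import *
a=np.linspace(0,2*np.pi,120)
ring=lambda r,z:np.c_[r*np.cos(a),r*np.sin(a),0*a+z]
LID=np.r_[ring(103,136),ring(106.5,142),ring(106.5,147),ring(103,154),ring(97,160),ring(88.5,163)]
S=px("scene",[(73,317),(150,366),(228,412),(366,92)]);Tp=px("top",[(156,471),(254,485),(350,498),(302,158)])
lipS=px("scene",(220,195));lipT=px("top",(272,389))
def lidpts(p):
    h=np.array([98,0,135.]);v=h+R.from_euler('y',p[4]).apply(LID-h)
    return R.from_euler('z',p[2]).apply(v)+[p[0],p[1],0]
def res(q,full=True):
    p=q[:5];ds=q[5:7];dt=q[7:9];k,l=model(p);v=lidpts(p)
    a_=proj("scene",v)+ds;b=proj("top",v)+dt
    E=np.array([a_[:,0].min()-px("scene",(143,0))[0],a_[:,0].max()-px("scene",(524,0))[0],a_[:,1].min()-px("scene",(0,43))[1],
      b[:,0].min()-px("top",(105,0))[0],b[:,0].max()-px("top",(493,0))[0],b[:,1].min()-px("top",(0,32))[1]])
    lid=np.r_[(proj("scene",l[:1])+ds-lipS).ravel()*.3,(proj("top",l[:1])+dt-lipT).ravel()*.5]
    return np.r_[(proj("scene",[*k,l[1]])+ds-S).ravel(),(proj("top",[*k,l[1]])+dt-Tp).ravel(),E,lid,q[5:]/.6*.5]
for l0 in(.2,.5):
    r=least_squares(res,[600,-143,-.15,-145,l0,0,0,0,0]);q=r.x
    print(q.round(3),r.cost);print(res(q).round(2))
    print("sd",(np.sqrt(np.diag(np.linalg.inv(r.jac.T@r.jac)))*.5).round(3))
p=q[:5];k,l=model(p);print(k.round(1),l.round(1),model([*p[:4],0])[1].round(1));np.save("p.npy",p)
E
python3 fit2.py
```

```text
[ 5.88001e+02 -1.44349e+02 -1.61000e-01 -1.39850e+02  2.83000e-01
 -5.60000e-02  7.44000e-01 -3.18000e-01 -4.22000e-01] 3.2352349663285525
[-0.04 -0.47 -0.27 -0.66 -0.14 -0.02  0.77  0.16  0.25  0.16  0.26  0.09
  0.62  0.19  0.41 -0.83 -0.57  0.47  0.51 -1.08 -0.25  0.33 -0.63 -0.1
  0.03  0.72 -0.05  0.62 -0.26 -0.35]
sd [2.176 1.567 0.006 1.656 0.02  0.451 0.383 0.46  0.486]
[ 5.88001e+02 -1.44349e+02 -1.61000e-01 -1.39850e+02  2.83000e-01
 -5.60000e-02  7.44000e-01 -3.18000e-01 -4.22000e-01] 3.2352349663082642
[-0.04 -0.47 -0.27 -0.66 -0.14 -0.02  0.77  0.16  0.25  0.16  0.26  0.09
  0.62  0.19  0.41 -0.83 -0.57  0.47  0.51 -1.08 -0.25  0.33 -0.63 -0.1
  0.03  0.72 -0.05  0.62 -0.26 -0.35]
sd [2.176 1.567 0.006 1.656 0.02  0.451 0.383 0.46  0.486]
[[ 457.3  -67.4  118.3]
 [ 448.4 -121.7  118.3]
 [ 439.6 -176.   118.3]] [[ 493.1 -128.9  205.1]
 [ 623.8 -150.2  194.7]] [[ 481.4 -127.   148. ]
 [ 609.7 -147.9  175. ]]
```

The refit is consistent: lid about 0.29 rad, yaw -0.161, and key positions that agree with the first fit to 1 mm. Next I'll move high, fingers shut, to a point in front of the lip.

Emit:
step_arm --rows '[[[2.6,1.7,-0.6,0,0,0,0],[2.6,1.7,-0.6,0,0,0,0],[2.6,1.7,-0.6,0,0,0,0],[2.6,1.7,-0.6,0,0,0,0],[2.6,1.7,-0.6,0,0,0,0],[2.6,1.7,-0.6,0,0,0,0],[2.6,1.7,-0.6,0,0,0,0],[2.6,1.7,-0.6,0,0,0,0],[2.6,1.7,-0.6,0,0,0,0],[2.6,1.7,-0.6,0,0,0,0],[1.2,2.8,0,0,0,0,0],[1.2,2.8,0,0,0,0,0]]]'

```text
t: 1.1
position: [390.5, 359.6, 308.1]
tool_rot: [0.992, -0.13, -0.0, 0.0]
ft_force: [1.1, -0.2, 0.0]
gripper_width: 0.149
finger_force: 0.0
```

Emit:
step_arm --rows '[[[1.2,2.8,0,0,0,0,0],[1.2,2.8,0,0,0,0,0],[1.2,2.8,0,0,0,0,0],[1.2,2.8,0,0,0,0,0],[1.2,2.8,0,0,0,0,0],[1.2,2.8,0,0,0,0,0],[1.2,2.8,0,0,0,0,0],[1.2,2.8,0,0,0,0,0],[1.2,2.8,0,0,0,0,0],[1.2,2.8,0,0,0,0,0],[1.2,2.8,0,0,0,0,0],[1.2,2.8,0,0,0,0,0]]]'

```text
t: 2.1
position: [442.3, -2.3, 308.5]
tool_rot: [0.992, -0.129, 0.0, -0.0]
ft_force: [0.4, 0.3, -1.0]
gripper_width: 0.002
finger_force: 0.0
```

```bash
cat > where.py <<'E'
import sys
from fit import *
# tool pose in the cooker frame and shift/turn (tool axes) to a target: tip cooker xyz, tilt about tool y
def where(tip=None,tilt=0):
    p=np.load("p.npy");o=manip.get_obs();Rt=R.from_quat(o['tool_rot']);C=R.from_euler('z',p[2])
    nose=Rt.apply([0,0,22]);t=C.inv().apply(o['position']+nose-[p[0],p[1],0])
    print("t",round(o['t'],2),"tip in cooker",t.round(1),"F",o['ft_force'].round(2),"w",round(o['gripper_width'],2),"q",o['q'].round(2))
    if tip is not None:
        G=C*R.from_euler('x',np.pi)*R.from_euler('y',tilt)
        goal=C.apply(tip)+[p[0],p[1],0]-G.apply([0,0,22])
        print("shift cm",(Rt.inv().apply(goal-o['position'])/10).round(2),"turn",(Rt.inv()*G).as_rotvec().round(3),"TCP goal",goal.round(1))
a=list(map(float,sys.argv[1:]))
where(a[:3] if a else None,a[3] if len(a)>3 else 0)
E
python3 where.py -107 0 235
```

```text
t 2.1 tip in cooker [-166.6  116.9  286.5] F [ 0.43  0.28 -0.98] w 0.0 q [ 0.44 -0.08 -0.37 -0.   -1.28  0.87]
shift cm [ 7.08 11.05  5.15] turn [-0.     0.    -0.099] TCP goal [ 482.4 -127.2  257. ]
```

Emit:
step_arm --rows '[[[1.5,2.2,0.8,0,0,-0.05,0],[1.5,2.2,0.8,0,0,-0.05,0],[1.5,2.2,0.8,0,0,0,0],[1.5,2.2,0.8,0,0,0,0],[1.5,2.2,0.8,0,0,0,0],[0,0,0,0,0,0,0],[0,0,0,0,0,0,0]]]'

```text
t: 2.68
position: [495.1, -123.9, 267.3]
tool_rot: [0.997, -0.081, -0.001, 0.0]
ft_force: [-0.0, 1.0, -0.4]
gripper_width: 0.007
finger_force: 0.0
```

```bash
python3 where.py -103 0 210
python3 - <<'E'
from bench import manip
import cv2,numpy as np
s=manip.capture("scene")[140:240,230:330];t=manip.capture("top")[150:250,225:325]
f=lambda a:cv2.resize(a,(400,400),interpolation=cv2.INTER_CUBIC)
cv2.imwrite("pics/b.png",np.hstack([f(s),f(t)]))
E
```

```text
t 2.68 tip in cooker [-95.    5.2 245.3] F [-0.    0.98 -0.39] w 0.01 q [ 0.14  0.07 -0.31 -0.   -1.19  1.27]
shift cm [-0.8   0.52  3.53] turn [ 0.001  0.003 -0.001] TCP goal [ 486.3 -127.8  232. ]
```

View pics/b.png

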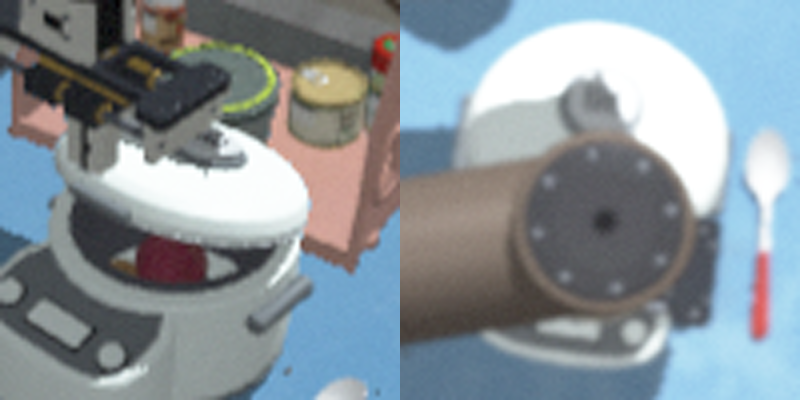

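The scene half shows the closed fingers at about (90,165), just above the front of the lid. I'll correct sideways and then come down onto the lip.

Emit:
step_arm --rows '[[[-0.4,0.25,0.8,0,0,0,0],[-0.4,0.25,0.8,0,0,0,0],[0,0,0.8,0,0,0,0],[0,0,0.5,0,0,0,0],[0,0,0.4,0,0,0,0],[0,0,0,0,0,0,0]]]'

```text
t: 3.28
position: [486.3, -126.3, 234.7]
tool_rot: [0.997, -0.08, -0.001, 0.0]
ft_force: [-1.0, -0.4, -0.2]
gripper_width: 0.008
finger_force: 0.0
```

Emit:
step_arm --rows '[[[0,0,0.4,0,0,0,0],[0,0,0.4,0,0,0,0],[-0.1,0,0.4,0,0,0,0],[-0.1,0,0.4,0,0,0,0],[0,0,0,0,0,0,0]]]'

```text
t: 3.7
position: [484.5, -126.1, 218.7]
tool_rot: [0.997, -0.08, -0.0, -0.0]
ft_force: [-0.4, -0.4, -0.2]
gripper_width: 0.003
finger_force: 0.0
```

```bash
python3 where.py -108 0 188
```

```text
t 3.7 tip in cooker [-105.1    1.4  196.7] F [-0.45 -0.4  -0.15] w 0.0 q [ 0.14  0.09 -0.41 -0.   -1.07  1.27]
shift cm [-0.29  0.14  0.87] turn [-0.     0.001  0.001] TCP goal [ 481.4 -127.   210. ]
```

Emit:
step_arm --rows '[[[0,0,0.4,0,0,0,0],[0,0,0.4,0,0,0,0],[0,0,0.2,0,0,0,0]]]'

```text
t: 3.95
position: [483.9, -126.1, 208.7]
tool_rot: [0.997, -0.08, -0.001, -0.0]
ft_force: [-6.1, 1.4, 2.3]
gripper_width: 0.005
finger_force: 2.8
```

```bash
python3 where.py -108 0 180
python3 - <<'E'
from bench import manip
import cv2,numpy as np
s=manip.capture("scene")[150:225,230:330]
cv2.imwrite("pics/c.png",cv2.resize(s,(800,600),interpolation=cv2.INTER_CUBIC))
E
```

```text
t 3.95 tip in cooker [-105.7    1.3  186.7] F [-6.06  1.42  2.28] w 0.01 q [ 0.14  0.1  -0.42 -0.   -1.05  1.27]
shift cm [-0.24  0.13  0.67] turn [0.    0.002 0.001] TCP goal [ 481.4 -127.   202. ]
```

View pics/c.png

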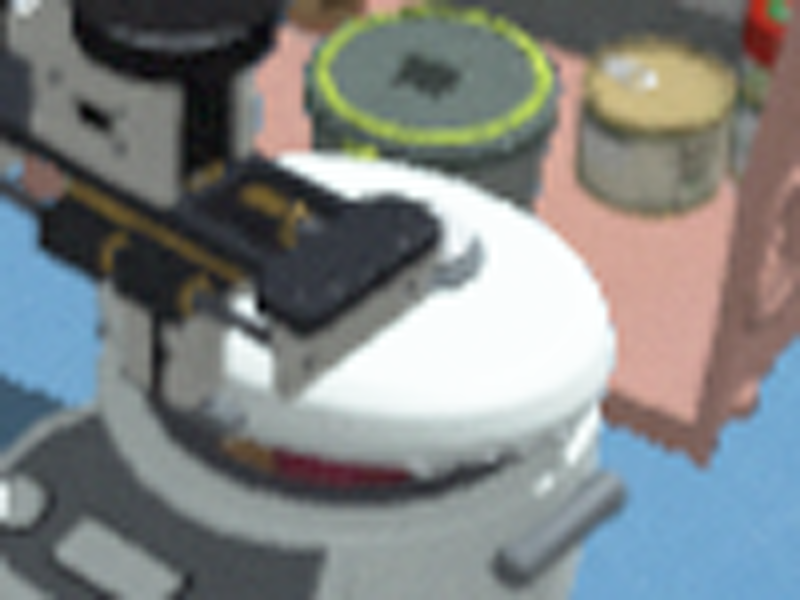

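The lid is moving down, with the fingertips on the lip and against the disc's edge. The 6 N sideways push comes from the lid's arc, so I'll ease back while going down.

Emit:
step_arm --rows '[[[-0.2,0,0.1,0,0,0,0],[-0.1,0,0.3,0,0,0,0],[-0.1,0,0.3,0,0,0,0],[0,0,0,0,0,0,0]]]'

```text
t: 4.33
position: [481.2, -125.5, 202.2]
tool_rot: [0.997, -0.08, 0.0, -0.0]
ft_force: [0.7, -0.5, -0.1]
gripper_width: 0.006
finger_force: 0.2
```

```bash
python3 where.py -112 0 170
```

```text
t 4.33 tip in cooker [-108.4    1.5  180.2] F [ 0.73 -0.54 -0.14] w 0.01 q [ 0.14  0.1  -0.44  0.   -1.03  1.27]
shift cm [-0.35  0.15  1.02] turn [-0.    -0.001  0.001] TCP goal [ 477.5 -126.4  192. ]
```

Emit:
step_arm --rows '[[[0,0,0.3,0,0,0,0],[-0.05,0,0.3,0,0,0,0],[-0.05,0,0.3,0,0,0,0]]]'

```text
t: 4.58
position: [479.8, -125.3, 193.2]
tool_rot: [0.997, -0.08, -0.0, -0.0]
ft_force: [-1.3, 0.8, 1.8]
gripper_width: 0.006
finger_force: 1.0
```

```bash
python3 where.py -112 0 170
python3 - <<'E'
from bench import manip
import cv2,numpy as np
s=manip.capture("scene")[150:225,230:330]
cv2.imwrite("pics/d.png",cv2.resize(s,(800,600),interpolation=cv2.INTER_CUBIC))
E
```

```text
t 4.58 tip in cooker [-109.8    1.4  171.2] F [-1.28  0.85  1.79] w 0.01 q [ 0.14  0.11 -0.45 -0.   -1.01  1.27]
shift cm [-0.22  0.14  0.12] turn [-0.     0.     0.001] TCP goal [ 477.5 -126.4  192. ]
```

View pics/d.png

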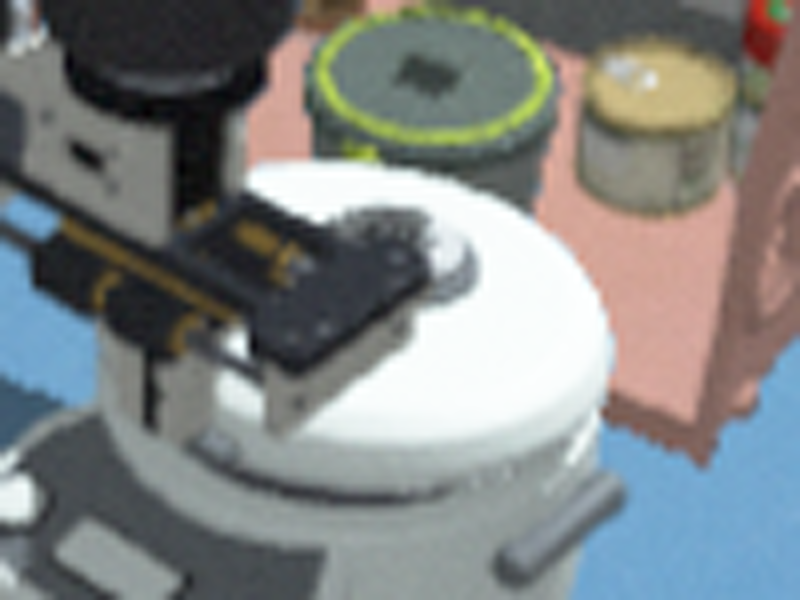

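The lid is nearly down, with the tips on the lip at about (200,440). I'll keep pressing.

Emit:
step_arm --rows '[[[-0.05,0,0.3,0,0,0,0],[-0.05,0,0.3,0,0,0,0],[-0.05,0,0.3,0,0,0,0],[-0.05,0,0.3,0,0,0,0],[-0.05,0,0.3,0,0,0,0],[0,0,0.3,0,0,0,0],[0,0,0.2,0,0,0,0]]]'

```text
t: 5.22
position: [477.1, -125.0, 173.0]
tool_rot: [0.997, -0.08, -0.0, 0.0]
ft_force: [-1.1, 1.2, 1.9]
gripper_width: 0.003
finger_force: 1.3
```

Emit:
step_arm --rows '[[[0,0,0.2,0,0,0,0]]]'

```text
t: 5.3
position: [477.1, -125.0, 171.1]
tool_rot: [0.997, -0.08, -0.0, 0.0]
ft_force: [-3.1, 0.4, 1.9]
gripper_width: 0.008
finger_force: 1.7
```

```bash
python3 where.py
```

```text
t 5.3 tip in cooker [-112.6    1.3  149.1] F [-3.12  0.44  1.9 ] w 0.01 q [ 0.14  0.13 -0.49 -0.   -0.95  1.27]
```

Emit:
step_arm --rows '[[[0,0,0.1,0,0,0,0],[0,0,0.1,0,0,0,0]]]'

```text
t: 5.47
position: [477.1, -125.1, 170.1]
tool_rot: [0.997, -0.08, -0.0, 0.0]
ft_force: [-8.6, 4.3, 18.1]
gripper_width: 0.0
finger_force: 8.9
```

Emit:
step_arm --rows '[[[0,0,0.1,0,0,0,0]]]'

```text
t: 5.55
position: [477.2, -125.1, 169.9]
tool_rot: [0.997, -0.08, -0.0, 0.0]
ft_force: [-11.7, 6.2, 26.7]
gripper_width: 0.007
finger_force: 12.9
```

The lid is on its stop, with the force rising and the tip at 148 mm. I'll lift off and go over the steam cap.

Emit:
step_arm --rows '[[[-0.05,0,-0.3,0,0,0,0],[-0.2,0,-1.0,0,0,0,0],[0,0,-2.0,0,0,0,0],[0,0,-2.0,0,0,0,0],[2.2,0,0,0,0,0,0],[2.3,0,0,0,0,0,0],[2.3,0,0,0,0,0,0],[2.3,0,0,0,0,0,0],[2.3,0,0,0,0,0,0],[2.3,0,0,0,0,0,0],[0,0,0,0,0,0,0],[0,0,0,0,0,0,0]]]'

```text
t: 6.55
position: [610.9, -146.6, 221.0]
tool_rot: [0.997, -0.08, -0.0, 0.0]
ft_force: [-0.6, 0.4, 0.1]
gripper_width: 0.004
finger_force: 0.0
```

```bash
python3 where.py 23 0 180
```

```text
t 6.55 tip in cooker [ 23.    1.5 199. ] F [-0.62  0.38  0.07] w 0.0 q [ 0.07  0.3  -0.14  0.   -1.13  1.34]
shift cm [0.   0.15 1.9 ] turn [0.    0.001 0.001] TCP goal [ 610.7 -148.   202. ]
```

Emit:
step_arm --rows '[[[0,0.15,1.0,0,0,0,0],[0,0,0.8,0,0,0,0],[0,0,0.3,0,0,0,0],[0,0,0.2,0,0,0,0],[0,0,0.2,0,0,0,0]]]'

```text
t: 6.97
position: [609.3, -147.8, 196.7]
tool_rot: [0.997, -0.08, -0.0, 0.0]
ft_force: [-4.5, 1.6, 6.2]
gripper_width: 0.004
finger_force: 2.9
```

Emit:
step_arm --rows '[[[0,0,0.2,0,0,0,0],[0,0,0.2,0,0,0,0]]]'

```text
t: 7.13
position: [609.4, -147.9, 193.3]
tool_rot: [0.997, -0.08, -0.0, 0.0]
ft_force: [-3.8, 1.2, 6.1]
gripper_width: 0.003
finger_force: 3.0
```

Emit:
step_arm --rows '[[[0,0,0.2,0,0,0,0],[0,0,0.15,0,0,0,0]]]'

```text
t: 7.3
position: [609.5, -147.9, 190.6]
tool_rot: [0.997, -0.08, 0.0, 0.0]
ft_force: [-10.2, 4.9, 20.4]
gripper_width: 0.004
finger_force: 10.0
```

Emit:
step_arm --rows '[[[0,0,0.1,0,0,0,0]]]'

```text
t: 7.38
position: [609.5, -147.9, 190.6]
tool_rot: [0.997, -0.079, 0.0, 0.0]
ft_force: [-10.6, 4.3, 22.0]
gripper_width: 0.004
finger_force: 11.1
```

The cap is seated: the tip is at 168.6 mm and the force rose to 22 N. I'll lift off and go back towards the program key.

Emit:
step_arm --rows '[[[0,0,-0.3,0,0,0,0],[0,0,-1.2,0,0,0,0],[0,0,-2.0,0,0,0,0],[0,0,-1.5,0,0,0,0],[-2.7,-1.0,0,0,0,0,0],[-2.7,-1.0,0,0,0,0,0],[-2.7,-1.0,0,0,0,0,0],[-2.7,-1.0,0,0,0,0,0],[-2.7,-0.9,0,0,0,0,0],[-2.7,-0.9,0,0,0,0,0],[0,0,0,0,0.12,0,0],[0,0,0,0,0.12,0,0]]]'

```text
t: 8.38
position: [460.9, -63.7, 239.9]
tool_rot: [0.989, -0.079, 0.123, 0.008]
ft_force: [0.3, -0.6, 1.4]
gripper_width: 0.008
finger_force: 0.0
```

Emit:
step_arm --rows '[[[0,0,0,0,0,0,0],[0,0,0,0,0,0,0]]]'

```text
t: 8.55
position: [456.6, -65.3, 238.0]
tool_rot: [0.99, -0.078, 0.12, 0.009]
ft_force: [0.7, 0.9, 1.5]
gripper_width: 0.005
finger_force: 0.0
```

```bash
python3 where.py -146 57 138 0.24
python3 - <<'E'
from bench import manip
import cv2,numpy as np
s=manip.capture("scene")[150:270,210:330];t=manip.capture("top")[150:250,225:325]
f=lambda a:cv2.resize(a,(400,400),interpolation=cv2.INTER_CUBIC)
cv2.imwrite("pics/e.png",np.hstack([f(s),f(t)]))
E
```

```text
t 8.55 tip in cooker [-137.2   57.   216.7] F [0.66 0.92 1.54] w 0.0 q [ 0.39 -0.15 -0.69  0.17 -0.83  0.92]
shift cm [-2.73 -0.    7.43] turn [-0.001 -0.001  0.003] TCP goal [447.9 -63.8 159.4]
```

View pics/e.png

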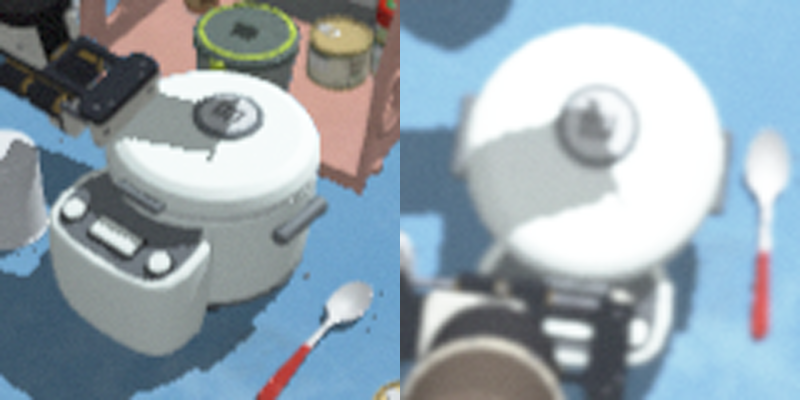

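The lid is shut and the cap seated. The program key is at (73,209) in the left half, which means the cooker has not shifted. Next I'll hover over the key and press it along the panel's normal.

Emit:
step_arm --rows '[[[-0.9,0,2.0,0,0,0,0],[-0.9,0,2.0,0,0,0,0],[-0.9,0,2.0,0,0,0,0],[0,0,1.4,0,0,0,0],[0,0,0.8,0,0,0,0],[0,0,0.4,0,0,0,0],[0,0,0,0,0,0,0],[0,0,0,0,0,0,0]]]'

```text
t: 9.32
position: [454.7, -63.8, 148.5]
tool_rot: [0.99, -0.08, 0.119, 0.01]
ft_force: [0.7, -0.2, 0.4]
gripper_width: 0.002
finger_force: 0.0
```

```bash
python3 where.py -141.4 57 118.3 0.24
```

```text
t 9.32 tip in cooker [-139.3   58.1  127.2] F [ 0.7  -0.24  0.39] w 0.0 q [ 0.39 -0.04 -0.86  0.23 -0.57  0.84]
shift cm [-0.42  0.11  0.81] turn [ 0.    -0.     0.001] TCP goal [452.4 -64.6 139.7]
```

Emit:
step_arm --rows '[[[-0.4,0.1,0.3,0,0,0,0],[0,0,0.3,0,0,0,0],[0,0,0.2,0,0,0,0],[0,0,0.15,0,0,0,0]]]'

```text
t: 9.65
position: [451.8, -64.7, 138.0]
tool_rot: [0.99, -0.079, 0.12, 0.009]
ft_force: [-0.8, 0.1, 2.0]
gripper_width: 0.001
finger_force: 1.1
```

Emit:
step_arm --rows '[[[0,0,0.15,0,0,0,0],[0,0,0.15,0,0,0,0]]]'

```text
t: 9.82
position: [452.6, -64.8, 135.1]
tool_rot: [0.99, -0.079, 0.119, 0.01]
ft_force: [-2.2, 0.5, 4.9]
gripper_width: 0.003
finger_force: 2.2
```

```bash
python3 where.py -141.4 57 118.3 0.24
```

```text
t 9.82 tip in cooker [-141.2   56.9  113.7] F [-2.17  0.46  4.92] w 0.0 q [ 0.38 -0.03 -0.88  0.25 -0.52  0.82]
shift cm [ 0.09 -0.02 -0.45] turn [-0.    -0.     0.001] TCP goal [452.4 -64.6 139.7]
```

Emit:
step_arm --rows '[[[0,0,0.1,0,0,0,0]]]'

```text
t: 9.9
position: [452.9, -64.8, 134.4]
tool_rot: [0.99, -0.079, 0.12, 0.01]
ft_force: [-15.5, 4.7, 24.0]
gripper_width: -0.0
finger_force: 13.5
```

The program key has bottomed out. I'll back off along the normal, shift to the cook key and check.

Emit:
step_arm --rows '[[[0,0,-0.3,0,0,0,0],[0,0,-1.0,0,0,0,0],[0,0,-1.2,0,0,0,0],[0,1.9,0,0,0,0,0],[0,1.9,0,0,0,0,0],[0,1.9,0,0,0,0,0],[0,0,0,0,0,0,0],[0,0,0,0,0,0,0]]]'

```text
t: 10.57
position: [437.8, -120.8, 158.3]
tool_rot: [0.99, -0.08, 0.119, 0.01]
ft_force: [0.3, 0.7, -0.0]
gripper_width: 0.007
finger_force: 0.0
```

```bash
python3 where.py -141.4 0 118.3 0.24
```

```text
t 10.57 tip in cooker [-146.8   -0.8  137. ] F [ 0.26  0.72 -0.04] w 0.01 q [ 0.24 -0.07 -0.82  0.17 -0.6   1.04]
shift cm [ 0.08 -0.08  1.94] turn [ 0.    -0.    -0.001] TCP goal [ 443.3 -120.8  139.7]
```

Emit:
step_arm --rows '[[[0.05,-0.05,0.8,0,0,0,0],[0,0,0.6,0,0,0,0],[0,0,0.3,0,0,0,0],[0,0,0.2,0,0,0,0],[0,0,0.2,0,0,0,0]]]'

```text
t: 10.98
position: [443.1, -120.3, 137.7]
tool_rot: [0.99, -0.079, 0.119, 0.01]
ft_force: [-2.7, 3.5, 3.9]
gripper_width: 0.007
finger_force: 2.1
```

Emit:
step_arm --rows '[[[0,0,0.15,0,0,0,0],[0,0,0.1,0,0,0,0]]]'

```text
t: 11.15
position: [443.8, -120.4, 135.5]
tool_rot: [0.99, -0.079, 0.119, 0.01]
ft_force: [-2.2, 2.3, 3.5]
gripper_width: 0.006
finger_force: 2.0
```

```bash
python3 where.py -141.4 0 118.3 0.24
```

```text
t 11.15 tip in cooker [-140.9    0.5  114.2] F [-2.19  2.32  3.48] w 0.01 q [ 0.24 -0.02 -0.85  0.18 -0.53  1.02]
shift cm [ 0.05  0.05 -0.41] turn [-0.     0.     0.001] TCP goal [ 443.3 -120.8  139.7]
```

Emit:
step_arm --rows '[[[0,0,0.1,0,0,0,0],[0,0,0.05,0,0,0,0]]]'

```text
t: 11.32
position: [444.1, -120.6, 134.8]
tool_rot: [0.99, -0.079, 0.119, 0.01]
ft_force: [-16.0, 9.5, 24.5]
gripper_width: 0.008
finger_force: 13.8
```

The cook key has bottomed out. I'll retract well clear and check.

Emit:
step_arm --rows '[[[0,0,-0.3,0,0,0,0],[0,0,-1.0,0,0,0,0],[0,0,-2.0,0,0,0,0],[0,0,-3.0,0,0,0,0],[0,0,-3.0,0,0,0,0],[0,0,-3.0,0,0,0,0],[-0.5,-3,-2,0,0,0,0],[-0.5,-3,-2,0,0,0,0],[0,-3,0,0,0,0,0],[0,-3,0,0,0,0,0],[0,0,0,0,0,0,0],[0,0,0,0,0,0,0]]]'

```text
t: 12.32
position: [415.7, 7.0, 290.3]
tool_rot: [0.99, -0.077, 0.12, 0.009]
ft_force: [0.5, 0.0, 0.2]
gripper_width: 0.003
finger_force: 0.0
```

```bash
python3 where.py
python3 - <<'E'
from bench import manip
import cv2,numpy as np
s=manip.capture("scene")[160:260,220:320]
cv2.imwrite("pics/g.png",cv2.resize(s,(600,600),interpolation=cv2.INTER_CUBIC))
E
```

```text
t 12.32 tip in cooker [-189.1  121.8  268.9] F [0.53 0.01 0.24] w 0.0 q [ 0.66 -0.29 -0.67  0.2  -1.02  0.66]
```

View pics/g.png

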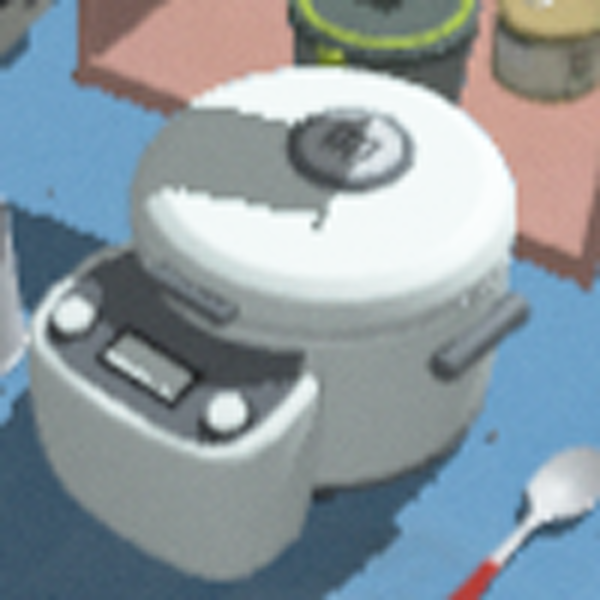

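The lid is shut, the cap (350,148) is seated and the cook key (150,366) stays in. The program key (73,314) and cancel key (228,411) are out, and the cooker and spoon are where they started.

```bash
python3 -c "
from bench import manip
print(manip.job_done())"
```

```text
the job is handed in; nothing more can be done
None
```

The job is handed in: lid shut, steam cap seated, program key tapped and cook key pressed and staying in, in that order, with the cancel key untouched and the cooker unmoved in the last picture, at about 12 s of the 45 s allowed.

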